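Find the release notch of the specimen clamp by touch

TASK

The round specimen clamp of the drop tester is locked. Put a fingertip on its raised black rim at one end of the half that faces the yellow stripe and sweep along the rim, touching it, until you find the notch; then press the grey release pad inside the notch all the way down, so that the steel cap in the middle pops up and stays up, and draw back clear. Only touch and press: do not touch or pull the cap, lift nothing, and leave everything else where it is.

Things in the scene. Friction and masses are not known exactly. Their poses are not given: they have to be found in the camera images.
- clamp: specimen clamp, fixed to the table: green square base plate 250 x 250 x 18 mm carrying an aluminium drum 220 mm across, flat top at height 48 mm. Origin on the table under the centre, z up; the yellow stripe lies along the base plate's -x edge
- rim_center (a point): centre of the raised black rim on the drum, at the rim's top (62 mm above the table). The rim is a flat-topped ring 24 mm wide, mean radius 95 mm. One notch 50 mm wide is cut through it, centred at an unknown place within 55 degrees either side of the clamp's -x direction; elsewhere the rim is unbroken. Between rim and cap lies the open drum top, 14 mm lower
- rim_end_a (a point): point on the rim's top, middle of its width, on the clamp's +y side: one end of the half that faces the stripe, always unbroken
- rim_end_b (a point): the same on the clamp's -y side: the other end of that half, always unbroken
- release (a joint): travel straight down of the grey pad that fills the notch (22 mm radially, 46 mm along the rim, top 8 mm below the rim's top), m: 0 as found, 0.005 fully pressed (pad top then 13 mm below the rim's top). It takes about 6 N and stays where it is left; the cap in the middle rises 2 mm per mm of its travel
- cap_top (a point): centre of the top of the round steel cap in the middle of the clamp, 56 mm across, 14 mm thick; this point is 63 mm above the table when locked and 73 mm when popped up, with a green band showing under the cap; not to be touched
- sensor_center (a point): brass sensor, a round stepped piece 22 mm across and 24 mm high, standing loose on the drum top between cap and rim on the side away from the stripe; this point is its centre
- pendant_center (a point): red hand controller with buttons, 130 x 55 x 32 mm, lying on the table beside the clamp; this point is its centre
- spanner: steel spanner lying along its x axis on the table beside the clamp; origin under its middle
- specimen_center (a point): square steel test specimen 60 x 60 x 20 mm with a hole, lying on the table beyond the clamp; this point is its centre
- mug: blue mug, 80 mm across, 95 mm high, origin under its middle
- amplifier_center (a point): white amplifier box 90 x 70 x 80 mm; this point is its centre
- bolt_tray: blue two-part tray 130 x 100 x 40 mm, origin under its middle

How it is judged (in metres and radians):
On the way, in this order (a step that is already met when the one before it is completed fails the run):
1. a fingertip touches the rim well away from the notch (contact force between the fingers and rim above 0.3 N and horizontal distance between the grasp point and notch above 0.045 m and value of joint release below 0.001 m), for 0.02 s.
2. sweeping on, a fingertip touches the rim beside the notch, the pad not yet pressed down (contact force between the fingers and rim above 0.3 N and horizontal distance between the grasp point and notch below 0.042 m and value of joint release below 0.0025 m and contact force between the fingers and release below 0.2 N), for 0.02 s.
3. the pad is pressed down by a fingertip inside the notch (value of joint release above 0.0042 m and contact force between the fingers and release above 0.5 N and horizontal distance between the grasp point and notch below 0.035 m), for 0.1 s.
At the end, for the whole second after the job is handed in: The release pad is at least 4.2 mm of its 5 mm down and at rest, the cap is up by at least 7.5 mm, the sensor is within 20 mm and every other loose thing within 30 mm of where it was (value of joint release above 0.0042 m and z of cap_top in the frame of clamp above 0.0705 m and velocity of joint release below 0.002 m/s and distance of sensor_center from where it was at the start of the episode below 0.02 m and distance of each of pendant_center, spanner, specimen_center, mug, amplifier_center, bolt_tray from where it was at the start of the episode below 0.03 m); the robot touches nothing.
It fails at once if the cap is touched or pulled (contact force between the arm and cap above 1 N).
It fails at once if the cap is touched or pulled by the fingers (contact force between the fingers and cap above 1 N).
It fails at once if a bystander is lifted or carried off (distance of sensor_center from where it was at the start of the episode above 0.02 m or distance of any of pendant_center, spanner, specimen_center, mug, amplifier_center, bolt_tray from where it was at the start of the episode above 0.03 m).
It also fails if it takes over 64 s, if anything falls off the work surface, if the arm or the gripper's body presses on something with over 40 N, if the wrist force passes 120 N, or if a joint passes its speed limit or range.

ROBOT

A 6-joint arm with a two-finger parallel gripper is mounted at the origin on the work surface. World frame = base frame: x ahead of the robot, y to its left, z up, the work surface at z = 0. Lengths are in m, angles in degrees, forces in N, time in s.
With the tool pointing down it reaches from about 0.35 to 0.875 m from the base axis. Payload 4.2 kg.
Tool frame: the origin (TCP) lies midway between the tips of the shut fingers; the grasp point (between the pads) lies 19 mm behind it; z points along the fingers, y is the line along which they close (so a half turn about z gives the same grasp; the last joint's range is limited). The gripper opens to 87 mm and grips with 3 to 60 N. Pads are 19 mm wide; open, the fingers measure 117 mm over their backs; the gripper's body (75 mm by 190 mm) begins 51 mm behind the grasp point.
Start: joints at [78.243, 22.042, 0.453, 0, -68.411, -14.817], TCP at [0.28, 0.559, 0.223] pointing down, gripper open.
Joint ranges: [-179.83, 179.83], [-69.29, 118.12], [-61.27, 80.66], [-181.25, 117.63], [-171.15, -9.14], [-177.46, 177.46]. Speed limits (degrees/s): [159.86, 159.86, 180, 180, 180, 180].

INTERFACE

Orientations are given as [roll, pitch, yaw] about the fixed x, y, z axes, in that order (R = Rz(yaw) Ry(pitch) Rx(roll)).
In Python, from workcell import env gives the robot as it stands. The module is installed in compiled form; this text tells all that it offers. Calls block until the motion is done:
- env.goto(position, orientation): joint-space move of the TCP to a pose.
- env.move_straight(position, rotation=None, rate=0.15, force_limit=None): straight line of the TCP; rotation=None keeps the orientation; rate is the mean speed in m/s. With force_limit (N) it stops when the force on the tool has changed by that much, and returns True; else False.
- env.set_joints(angles): joint-space move.
- env.gripper_to(opening, grasp_force=None): opening from 0.0 (shut) to 1.0 (fully open); grasp_force is the grip in N (None keeps the last); returns when the fingers have stopped.
- env.dwell(seconds).
- env.inverse_kinematics(position, orientation): joint angles nearest the present ones, or None.
- env.read_state(): the state.
- env.grab_frame(name): name is "scene" or "side" or "wrist"; returns a dict with "image" (420x560x3 uint8, blue, green, red), "fx", "fy", "cx", "cy" (pixels), "position" and "orientation" of the camera in the world. Camera axes: x right, y up, looking along -z (the intrinsics and any distortion apply to the point x, -y, -z); pixel columns grow to the right and rows downward; lengths in m; the calibration is good to about 2 mm. A picture is of the moment at which its call begins. There is no depth.
A pose or a line that the arm cannot do raises env.Unreachable and nothing moves.
- env.close_job(): hands the job in; it is judged then, once.
Trained networks look in a picture, given as the dict that the camera call returned (one of the last four; its "shot" number tells which), for a name from the list of things; names that differ only in an ending like _2 or _b are one class to them, and where a whole thing is asked for, a point or a joint stands for the part that bears it (a point fixed in the world has none). Each returns a list of dicts, best first, with "score" (0 to 1); they miss things now and then, are a little off and sometimes report something else, mostly with a low value. They report only what shows in the picture. A call takes as long as a camera call.
- env.search_frame(picture, thing): "xyz" ([x, y, z] in m, in world coordinates, good to about 4 mm: the middle of the surface that is visible of it).
- env.trace(picture, thing): "mask" (420x560 bool, what is visible of it).
The state is a dict: "clock": time; "joint_positions": joint angles; "qvel": joint speeds; "joint_torque": joint torques, N m; "position": TCP position; "tool_rot": TCP orientation; "force": force on the tool from outside, world axes, zero at the start; "wrist_torque": the same for the moment, N m; "opening": opening from 0.0 (shut) to 1.0 (fully open); "finger_force": force on a finger pad.
Only numpy, scipy, OpenCV 4.12 (cv2) and the standard library are available. Lean on these libraries where they do the work, as an engineer would, in place of code of your own. Each camera call takes 0.05 s, during which the arm holds its last target. There are 200 camera calls.

## Working session

There is one attempt and no reset: what is moved stays moved. The work goes in short steps, each a Python script; the robot and the scene stay as the last script left them, time stands still between calls to the robot, and variables do not carry over. Pictures are saved under pics/ and viewed, at most 10 in all, crops included, and the job is handed in when it is done.

```bash
mkdir -p pics; python3 - <<'E'
from workcell import env
import cv2,numpy as np
s=env.read_state();print(s['clock'],s['position'],s['tool_rot'],s['force'])
for n in("scene","side"):
    f=env.grab_frame(n);cv2.imwrite(f"pics/{n}.png",f["image"])
    print(n,f["fx"],f["cx"],f["cy"],f["position"],f["orientation"],[k for k in f])
    for t in("clamp","rim_center","release","cap_top","sensor_center","mug","amplifier_center","bolt_tray","pendant_center"):
        print(t,[(np.round(d["xyz"],3),round(d["score"],2)) for d in env.search_frame(f,t)[:2]])
E
```

```text
0.0 [0.27932082 0.55842695 0.22146564] [ 1.79876214e+02 -4.83586186e-03 -2.65860656e+01] [ 0.15524109  0.46570479 -0.09014681]
scene 490.3790469671093 280.91088971699736 214.85507692130122 [1.3842255  0.14561218 1.02551933] [ 39.7986878    0.4867516  101.03696229] ['image', 'fx', 'fy', 'cx', 'cy', 'position', 'orientation', 'shot']
clamp [(array([ 0.587, -0.013,  0.031]), 0.65)]
rim_center [(array([ 0.586, -0.02 ,  0.032]), 0.8)]
release []
cap_top [(array([ 0.551, -0.033,  0.065]), 0.67)]
sensor_center [(array([ 0.752, -0.067,  0.021]), 0.39)]
mug [(array([ 0.424, -0.429,  0.064]), 0.68)]
amplifier_center [(array([ 0.634, -0.441,  0.073]), 0.76)]
bolt_tray [(array([0.539, 0.464, 0.02 ]), 0.95)]
pendant_center [(array([0.638, 0.163, 0.03 ]), 0.78), (array([ 0.754, -0.07 ,  0.022]), 0.2)]
side 382.86658739231774 275.16834099294124 216.604067799898 [0.32699091 0.62220635 0.91916318] [  39.79039239    0.63148217 -156.95200258] ['image', 'fx', 'fy', 'cx', 'cy', 'position', 'orientation', 'shot']
clamp [(array([0.532, 0.008, 0.025]), 0.65)]
rim_center [(array([0.531, 0.009, 0.032]), 0.62)]
release [(array([0.459, 0.008, 0.056]), 0.4)]
cap_top [(array([ 0.548, -0.026,  0.064]), 0.49)]
sensor_center [(array([ 0.522, -0.236,  0.01 ]), 0.16)]
mug [(array([ 0.397, -0.404,  0.059]), 0.62)]
amplifier_center [(array([ 0.606, -0.431,  0.063]), 0.61)]
bolt_tray [(array([0.538, 0.454, 0.   ]), 0.59)]
pendant_center [(array([0.619, 0.172, 0.027]), 0.97)]
```

View pics/scene.png

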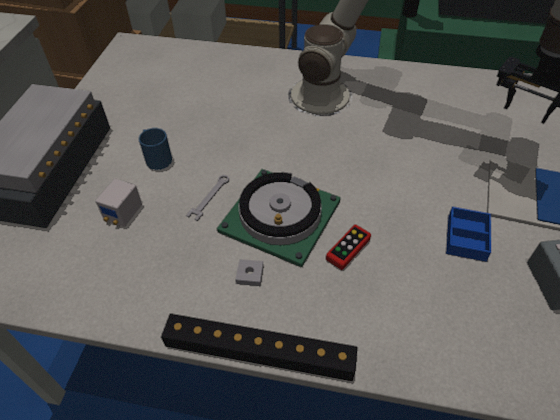

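View pics/side.png

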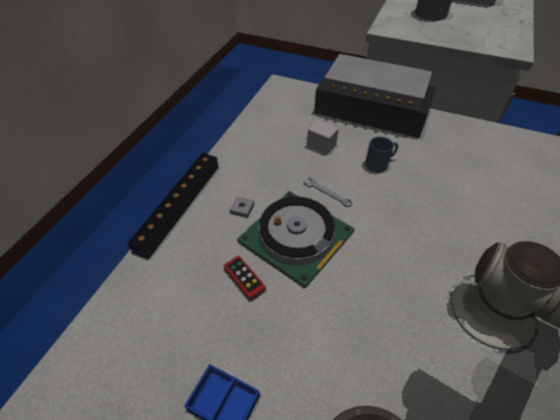

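The scene view shows the clamp centred at (280,203), with the notch near (300,182) and the sensor at (278,218). The side view shows the notch at (323,243) beside the yellow stripe at (329,255). Next I'll take two wrist views.

```bash
python3 - <<'E'
from workcell import env
import cv2,numpy as np,pickle
out=[]
for i,p in enumerate([(0.50,-0.03,0.32),(0.50,0.05,0.32)]):
    env.goto(p,[180,0,0]) if i==0 else env.move_straight(p)
    if i==0: env.gripper_to(0.0)
    env.dwell(0.3)
    f=env.grab_frame("wrist");cv2.imwrite(f"pics/w{i}.png",f["image"]);
    print(f["fx"],f["fy"],f["cx"],f["cy"],f["position"],f["orientation"])
    for t in("rim_center","release","cap_top","sensor_center"):
        print(t,[(np.round(d["xyz"],3),round(d["score"],2)) for d in env.search_frame(f,t)[:2]])
        m=env.trace(f,t)
        if m: f["m_"+t]=m[0]["mask"]
    out.append(f)
pickle.dump(out,open("w.pkl","wb"));s=env.read_state();print(s['clock'],s['position'],s['tool_rot'],s['joint_positions'])
cv2.imwrite("pics/w.png",np.hstack([cv2.resize(f["image"],(400,300)) for f in out]))
E
```

```text
322.9412326040797 322.9412326040797 275.8942752856948 209.88920717435727 [ 0.57295012 -0.03076229  0.48229793] [-1.54226845e+01 -3.08483877e-04 -8.99794878e+01]
rim_center [(array([ 0.561, -0.031,  0.046]), 0.57)]
release [(array([0.466, 0.004, 0.058]), 0.92), (array([ 0.561, -0.026,  0.053]), 0.69)]
cap_top [(array([ 0.553, -0.031,  0.059]), 0.68), (array([ 0.565, -0.03 ,  0.049]), 0.66)]
sensor_center [(array([ 0.608, -0.022,  0.064]), 0.61)]
322.9412326040797 322.9412326040797 275.8942752856948 209.88920717435727 [0.57294167 0.04857148 0.48234229] [-1.54201573e+01 -1.50216714e-03 -9.00374581e+01]
rim_center [(array([ 0.56 , -0.021,  0.046]), 0.77)]
release [(array([0.466, 0.007, 0.054]), 0.85)]
cap_top [(array([ 0.551, -0.027,  0.056]), 0.83)]
sensor_center [(array([ 0.61 , -0.022,  0.063]), 0.87), (array([ 0.537, -0.238,  0.004]), 0.18)]
6.9833 [0.49999418 0.05000387 0.3200104 ] [-1.79998344e+02  4.75661472e-04  1.92080523e-03] [ 2.42530634e+01  6.65752413e+00 -6.38838636e+00 -1.75022728e-03
 -7.69538431e+01  6.57492525e+01]
```

View pics/w0.png

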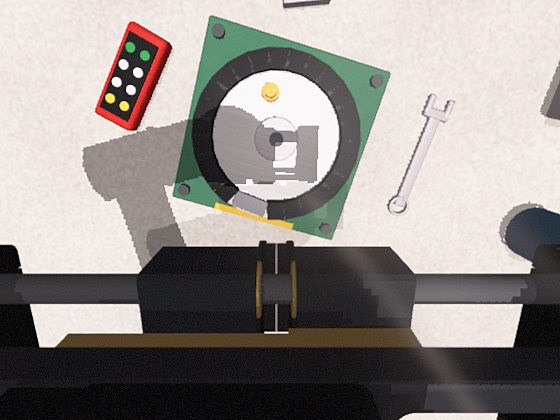

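Wrist view 0 shows the cap at (276,139), the grey pad in its notch at (250,204), the stripe from (216,205) to (293,226), and the sensor at (270,92). Now I'll compute positions.

```bash
cat > h.py <<'E'
import numpy as np,cv2
from scipy.spatial.transform import Rotation as R
def ray(f,px):
    px=np.atleast_2d(px).astype(float)
    d=np.c_[(px[:,0]-f["cx"])/f["fx"],-(px[:,1]-f["cy"])/f["fy"],-np.ones(len(px))]
    return R.from_euler("xyz",f["orientation"],degrees=True).apply(d)
def plane(f,px,z):
    d=ray(f,px);o=np.array(f["position"]);return o+d*((z-o[2])/d[:,2])[:,None]
def tri(fs,pxs):
    A=0;b=0
    for f,p in zip(fs,pxs):
        d=ray(f,p)[0];d/=np.linalg.norm(d);P=np.eye(3)-np.outer(d,d);A=A+P;b=b+P@f["position"]
    return np.linalg.solve(A,b)
E
python3 - <<'E'
import pickle;from h import *
fs=pickle.load(open("w.pkl","rb"))
for t in("rim_center","release","cap_top","sensor_center"):
    c=[]
    for f in fs:
        m=f.get("m_"+t)
        if m is None: print(t,"none");continue
        ys,xs=np.nonzero(m);c.append((xs.mean(),ys.mean()))
        if t=="rim_center":
            cn=max(cv2.findContours(m.astype(np.uint8),0,1)[0],key=len)[:,0]
            q=plane(f,cv2.convexHull(cn)[:,0],.062);e,r=cv2.minEnclosingCircle((q[:,:2]*1000).astype(np.float32));print("rim hull",e,r,m.sum())
        z={"release":.054,"cap_top":.063,"sensor_center":.07}.get(t,.062)
        print(t,np.round(c[-1],1),m.sum(),plane(f,c[-1],z).round(4))
    if len(c)==2: print("tri",t,tri(fs,c).round(4))
f=fs[0];print("plate",plane(f,[(210,15),(390,72),(332,239),(174,196)],.018).round(4).tolist()); s=plane(f,[(216,205),(293,226)],.018);print("stripe",s.round(4).tolist())
# rim: dark pixels, outer/inner fit
for f in fs:
    g=f["image"].max(2);print(g[110:170:6,195:215:4].tolist()[0])
E
```

```text
rim hull (553.0914916992188, -30.093900680541992) 157.2577667236328 22672
rim_center [275.4 128.4] 22672 [[ 0.5637 -0.0302  0.062 ]]
rim hull (554.5254516601562, -21.926105499267578) 156.2626495361328 21717
rim_center [327.9 127.9] 21717 [[ 0.5642 -0.017   0.062 ]]
tri rim_center [ 0.5622 -0.03   -0.0212]
release [249.5 202.8] 537 [[0.4648 0.0052 0.054 ]]
release none
cap_top [275.7 137.9] 1526 [[ 0.552  -0.0305  0.063 ]]
cap_top [337. 138.] 1562 [[ 0.5519 -0.029   0.063 ]]
tri cap_top [ 0.5516 -0.0305  0.0548]
sensor_center [270.1  91.2] 264 [[ 0.6073 -0.0237  0.07  ]]
sensor_center [334.1  91.3] 271 [[ 0.6071 -0.0215  0.07  ]]
tri sensor_center [ 0.6082 -0.0235  0.0581]
plate [[0.7033, 0.0535, 0.018], [0.6358, -0.183, 0.018], [0.3987, -0.1166, 0.018], [0.466, 0.1194, 0.018]]
stripe [[0.4524, 0.0581, 0.018], [0.4196, -0.0567, 0.018]]
[69, 55, 60, 47, 26]
[226, 107, 221, 218, 137]
```

View pics/w1.png

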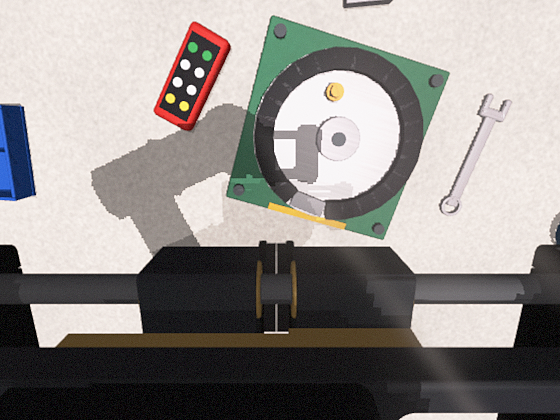

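The clamp centre is (0.552, -0.0305), from both the cap and the plate. Its -x direction is at about 164.4°. The pad is at radius 0.094 (expected 0.095), at an angle of about 157.7°. I'll start at end a (74.4°) and sweep along the rim under light force control.

```bash
cat > sweep.py <<'E'
from workcell import env
import numpy as np
C=np.array([.552,-.0305]);ROT=[180,0,-22.3]
def P(a,z): return [*(C+.095*np.array([np.cos(np.radians(a)),np.sin(np.radians(a))])),z]
E
python3 - <<'E'
from sweep import *
env.goto(P(74.4,.14),ROT)
env.move_straight(P(74.4,.08),rate=.1)
env.dwell(.3);F0=env.read_state()["force"]
hit=env.move_straight(P(74.4,.05),rate=.015,force_limit=2)
s=env.read_state();print(hit,s["clock"],s["position"],F0,s["force"])
z0=s["position"][2];z=z0
if hit and abs(z0-.062)<.006:
    a=74.4
    while a<157 and env.read_state()["clock"]<45:
        a+=3
        env.move_straight(P(a,z),rate=.04)
        s=env.read_state();f=s["force"][2]-F0[2]
        print(round(a,1),"zcmd %.4f z %.4f f %.2f t %.1f"%(z,s["position"][2],f,s["clock"]),s["position"][:2].round(4))
        if z<z0-.003: break
        z+=np.clip((f-2.5)*.0002,-.0006,.001)
        if f>15: print("high");break
E
```

```text
True 10.025 [0.57750607 0.06098002 0.06245496] [-0.08186387  0.71939564 -0.0992114 ] [0.44659437 0.17492818 3.70831635]
77.4 zcmd 0.0625 z 0.0625 f 2.75 t 10.3 [0.5722 0.0624]
80.4 zcmd 0.0625 z 0.0625 f 2.54 t 10.6 [0.5674 0.0633]
83.4 zcmd 0.0625 z 0.0625 f 2.34 t 10.8 [0.5624 0.0639]
86.4 zcmd 0.0625 z 0.0625 f 2.87 t 11.1 [0.5575 0.0643]
89.4 zcmd 0.0626 z 0.0625 f 2.81 t 11.4 [0.5524 0.0644]
92.4 zcmd 0.0626 z 0.0625 f 1.30 t 11.7 [0.5473 0.0642]
95.4 zcmd 0.0624 z 0.0625 f 2.42 t 11.9 [0.5428 0.0641]
98.4 zcmd 0.0624 z 0.0624 f 2.45 t 12.2 [0.5378 0.0634]
101.4 zcmd 0.0624 z 0.0625 f 2.85 t 12.5 [0.5329 0.0626]
104.4 zcmd 0.0624 z 0.0625 f 2.13 t 12.8 [0.5279 0.0614]
107.4 zcmd 0.0623 z 0.0625 f 3.12 t 13.0 [0.5233 0.0601]
110.4 zcmd 0.0625 z 0.0625 f 2.67 t 13.3 [0.5184 0.0583]
113.4 zcmd 0.0625 z 0.0625 f 2.68 t 13.6 [0.5137 0.0564]
116.4 zcmd 0.0625 z 0.0625 f 2.42 t 13.9 [0.5091 0.0543]
119.4 zcmd 0.0625 z 0.0625 f 3.28 t 14.1 [0.5048 0.052 ]
122.4 zcmd 0.0627 z 0.0625 f 2.23 t 14.4 [0.5002 0.0493]
125.4 zcmd 0.0626 z 0.0625 f 0.86 t 14.7 [0.4964 0.0466]
128.4 zcmd 0.0623 z 0.0625 f 1.49 t 15.0 [0.493  0.0438]
131.4 zcmd 0.0621 z 0.0624 f 3.02 t 15.2 [0.4895 0.0408]
134.4 zcmd 0.0622 z 0.0624 f 4.78 t 15.5 [0.4855 0.0372]
137.4 zcmd 0.0627 z 0.0624 f 3.69 t 15.8 [0.4811 0.0333]
140.4 zcmd 0.0629 z 0.0625 f 0.43 t 16.1 [0.4778 0.0295]
143.4 zcmd 0.0625 z 0.0625 f 0.94 t 16.3 [0.4756 0.0259]
146.4 zcmd 0.0622 z 0.0623 f 1.64 t 16.6 [0.473  0.0219]
149.4 zcmd 0.0620 z 0.0616 f -0.35 t 16.9 [0.4693 0.0174]
152.4 zcmd 0.0614 z 0.0613 f -0.18 t 17.2 [0.4674 0.0132]
155.4 zcmd 0.0609 z 0.0608 f 0.80 t 17.4 [0.4654 0.0088]
158.4 zcmd 0.0606 z 0.0605 f 0.32 t 17.7 [0.4635 0.0042]
```

Contact with the rim was lost at about 148°, which agrees with the notch seen near 157.7°. Pressing now.

```bash
python3 - <<'E'
from sweep import *
import cv2
A=157.5
env.move_straight(P(A,.0605),rate=.03);env.dwell(.3)
s=env.read_state();F0=s["force"];print(s["position"],F0)
hit=env.move_straight(P(A,.050),rate=.01,force_limit=3)
s=env.read_state();print("pad",hit,s["position"],s["force"]-F0)
z=.0505
while z>.0465:
    env.move_straight(P(A,z),rate=.01);s=env.read_state();f=s["force"]-F0
    print("%.4f %.4f"%(z,s["position"][2]),f.round(2))
    if f[2]>22: break
    z-=.0005
env.dwell(.3);print(env.read_state()["force"]-F0)
env.move_straight(P(A,.12),rate=.08)
env.move_straight([.50,-.03,.32],rotation=[180,0,0]);env.dwell(.3)
f=env.grab_frame("wrist");cv2.imwrite("pics/e.png",f["image"][:250])
f=env.grab_frame("side");cv2.imwrite("pics/es.png",cv2.resize(f["image"][170:300,220:370],None,fx=4,fy=4))
print(env.read_state()["clock"])
E
```

```text
[0.46422459 0.00587197 0.06049331] [ 0.26289086 -0.17818621  0.09536393]
pad True [0.46415905 0.00584079 0.05383051] [-0.20859783 -0.66170852  1.49659822]
0.0505 0.0507 [-1.91  1.17  4.32]
0.0500 0.0501 [-0.64  1.1   5.67]
0.0495 0.0496 [-2.37  0.82  4.65]
0.0490 0.0495 [-7.74  2.07 16.68]
0.0485 0.0493 [3.37 0.73 5.79]
0.0480 0.0492 [-1.39  0.98 10.52]
0.0475 0.0491 [-5.97  2.2  14.58]
0.0470 0.0490 [-4.72  1.86 20.1 ]
[-4.54865897  0.79217796 19.2875739 ]
24.45
```

View pics/es.png

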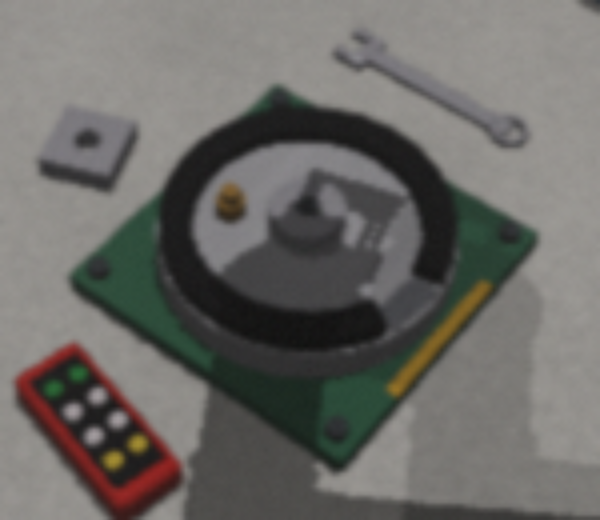

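View pics/e.png

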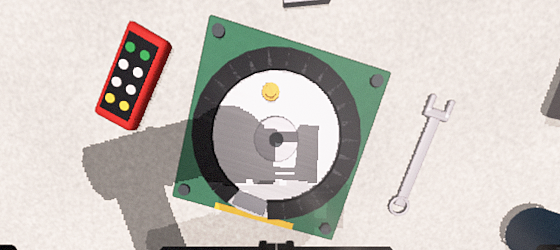

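The press ended on a hard stop: 20 N with the tip at z = 49.0 mm, about 5 mm below first contact. The side crop shows the cap at (305,210) standing taller in the shadow, and the sensor, spanner and pendant where they were. I'll check the cap rise by comparing images before and after.

```bash
python3 - <<'E'
from workcell import env
import cv2,numpy as np
from h import *
env.goto([.28,.559,.223],[180,0,-26.6]);env.dwell(.3)
ims=[]
for n in("scene","side"):
    f=env.grab_frame(n);b=cv2.imread(f"pics/{n}.png")
    def px(p):
        v=R.from_euler("xyz",f["orientation"],degrees=True).inv().apply(np.array(p)-f["position"]);return np.array([f["cx"]-f["fx"]*v[0]/v[2],f["cy"]+f["fy"]*v[1]/v[2]])
    p,q=px([.552,-.0305,.063]),px([.552,-.0305,.073]);print(n,p,"expected shift",q-p)
    c=p.round().astype(int);h=28
    s=[cv2.resize(i[c[1]-h:c[1]+h,c[0]-h:c[0]+h],(400,300),interpolation=cv2.INTER_CUBIC) for i in(b,f["image"])];ims.append(np.hstack(s))
cv2.imwrite("pics/cmp.png",np.vstack(ims));print(env.read_state()["clock"])
E
```

```text
scene [278.86598942 200.60115059] expected shift [-0.0449496  -2.54505067]
side [295.36183746 223.00659196] expected shift [ 0.10358583 -2.20170524]
27.1167
```

View pics/cmp.png

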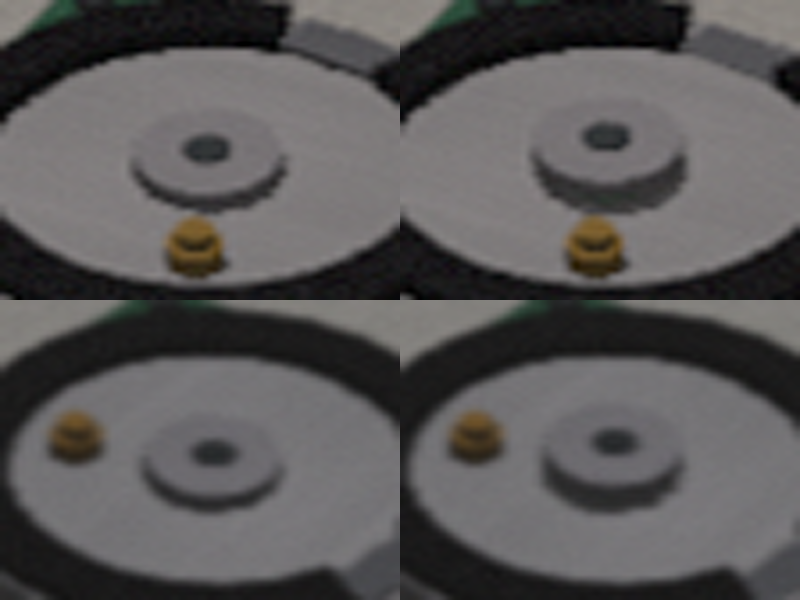

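In both before/after pairs (left before, right after) the cap has risen about 2.2 px, against 2.2 to 2.5 px for a full pop-up. The sensor has not moved.

```bash
python3 -c "
from workcell import env
print(env.close_job())"
```

```text
the job is handed in; nothing more can be done
None
```

I swept the rim from end a until I found the notch and pressed the release pad down to its stop; the cap popped up and stayed up, the arm drew back clear, and the job is handed in (no verdict was returned).

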